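Change over the lazy Susan on the coffee bar

TASK

Change over the display on the lazy Susan. First lift the slim tins (three or four) off it and stand each upright in its own slot of the wooden rack, fully down; then stack the box tins (two or three) in one square column on the middle of the disc, the largest at the bottom and the smallest on top, centred on one another with their long sides parallel. Do not let a slim tin topple, and leave the pitcher, mug and jar where they are.

Things in the scene. Friction and masses are not known exactly. Their poses are not given: they have to be found in the camera images.
- slim1: slim upright metal tin with a paper band, 26 (its x) by 64 (its y) by 110 mm tall, about 0.16 kg; origin at the centre of its underside, z up; starts standing on the turntable disc; may be absent
- slim2: slim upright metal tin with a paper band, 26 (its x) by 64 (its y) by 110 mm tall, about 0.16 kg; origin at the centre of its underside, z up; starts standing on the turntable disc; may be absent
- slim3: slim upright metal tin with a paper band, 26 (its x) by 64 (its y) by 110 mm tall, about 0.16 kg; origin at the centre of its underside, z up; starts standing on the turntable disc; may be absent
- slim4: slim upright metal tin with a paper band, 26 (its x) by 64 (its y) by 110 mm tall, about 0.16 kg; origin at the centre of its underside, z up; starts standing on the turntable disc; may be absent
- rack: dark wooden block, fixed, 145 (x) by 180 (y) by 50 mm tall, with four slots open upwards, two by two; origin at the centre of its underside. Each slot is 31 mm along the rack's x by 69 mm along its y and 40 mm deep (its floor is 10 mm above the counter), edges chamfered 3 mm. Slot centres are 80 mm apart along x and 86 mm along y
- rack_hole0 (a point): centre of a rack slot's mouth, level with the rack's top face, at x -40, y -43 mm in the rack's frame; same axes as the rack
- rack_hole1 (a point): centre of a rack slot's mouth, level with the rack's top face, at x -40, y 43 mm in the rack's frame; same axes as the rack
- rack_hole2 (a point): centre of a rack slot's mouth, level with the rack's top face, at x 40, y -43 mm in the rack's frame; same axes as the rack
- rack_hole3 (a point): centre of a rack slot's mouth, level with the rack's top face, at x 40, y 43 mm in the rack's frame; same axes as the rack
- turntable: foot of the lazy Susan, fixed; origin at the centre of its underside on the counter. It carries a plain wooden disc, 260 mm across, top face 30 mm above the counter, that spins freely about the vertical axis through this origin (almost no friction: it turns when a thing on it is touched off-centre)
- disc_mid (a point): middle of the disc's top face (marked by a small brass dot), 30 mm above the counter
- tin_large: the largest box tin, closed, flat-topped, with a paper band, 68 (its x) by 120 (its y) by 60 mm tall, about 0.36 kg; origin at the centre of its underside, z up; starts flat on the counter
- tin_medium: the medium box tin, closed, flat-topped, with a paper band, 60 (its x) by 100 (its y) by 50 mm tall, about 0.25 kg; origin at the centre of its underside, z up; starts flat on the counter; may be absent
- tin_small: the smallest box tin, closed, flat-topped, with a paper band, 52 (its x) by 80 (its y) by 42 mm tall, about 0.17 kg; origin at the centre of its underside, z up; starts flat on the counter; may be absent
- pitcher: bystander: steel milk pitcher, 84 mm across, 95 mm tall, with a side handle, origin under its centre
- cup: bystander: white mug, 80 mm across, 65 mm tall, with a side handle, origin under its centre
- shaker: bystander: clear jar, 56 mm across, 75 mm tall, origin under its centre

How it is judged:
On the way, in this order (a step that is already met when the one before it is completed fails the run):
1. every slim tin stands fully down in a slot of the rack (((horizontal distance between slim1 and rack_hole0 below 0.008 m and z of slim1 in the frame of rack_hole0 below -0.034 m and angle between the y axis of slim1 and the y axis of rack, either way round below 0.15 rad and angle between slim1's own z axis and vertical below 0.1 rad) or (horizontal distance between slim1 and rack_hole1 below 0.008 m and z of slim1 in the frame of rack_hole1 below -0.034 m and angle between the y axis of slim1 and the y axis of rack, either way round below 0.15 rad and angle between slim1's own z axis and vertical below 0.1 rad) or (horizontal distance between slim1 and rack_hole2 below 0.008 m and z of slim1 in the frame of rack_hole2 below -0.034 m and angle between the y axis of slim1 and the y axis of rack, either way round below 0.15 rad and angle between slim1's own z axis and vertical below 0.1 rad) or (horizontal distance between slim1 and rack_hole3 below 0.008 m and z of slim1 in the frame of rack_hole3 below -0.034 m and angle between the y axis of slim1 and the y axis of rack, either way round below 0.15 rad and angle between slim1's own z axis and vertical below 0.1 rad)) and ((horizontal distance between slim2 and rack_hole0 below 0.008 m and z of slim2 in the frame of rack_hole0 below -0.034 m and angle between the y axis of slim2 and the y axis of rack, either way round below 0.15 rad and angle between slim2's own z axis and vertical below 0.1 rad) or (horizontal distance between slim2 and rack_hole1 below 0.008 m and z of slim2 in the frame of rack_hole1 below -0.034 m and angle between the y axis of slim2 and the y axis of rack, either way round below 0.15 rad and angle between slim2's own z axis and vertical below 0.1 rad) or (horizontal distance between slim2 and rack_hole2 below 0.008 m and z of slim2 in the frame of rack_hole2 below -0.034 m and angle between the y axis of slim2 and the y axis of rack, either way round below 0.15 rad and angle between slim2's own z axis and vertical below 0.1 rad) or (horizontal distance between slim2 and rack_hole3 below 0.008 m and z of slim2 in the frame of rack_hole3 below -0.034 m and angle between the y axis of slim2 and the y axis of rack, either way round below 0.15 rad and angle between slim2's own z axis and vertical below 0.1 rad)) and ((horizontal distance between slim3 and rack_hole0 below 0.008 m and z of slim3 in the frame of rack_hole0 below -0.034 m and angle between the y axis of slim3 and the y axis of rack, either way round below 0.15 rad and angle between slim3's own z axis and vertical below 0.1 rad) or (horizontal distance between slim3 and rack_hole1 below 0.008 m and z of slim3 in the frame of rack_hole1 below -0.034 m and angle between the y axis of slim3 and the y axis of rack, either way round below 0.15 rad and angle between slim3's own z axis and vertical below 0.1 rad) or (horizontal distance between slim3 and rack_hole2 below 0.008 m and z of slim3 in the frame of rack_hole2 below -0.034 m and angle between the y axis of slim3 and the y axis of rack, either way round below 0.15 rad and angle between slim3's own z axis and vertical below 0.1 rad) or (horizontal distance between slim3 and rack_hole3 below 0.008 m and z of slim3 in the frame of rack_hole3 below -0.034 m and angle between the y axis of slim3 and the y axis of rack, either way round below 0.15 rad and angle between slim3's own z axis and vertical below 0.1 rad)) and ((horizontal distance between slim4 and rack_hole0 below 0.008 m and z of slim4 in the frame of rack_hole0 below -0.034 m and angle between the y axis of slim4 and the y axis of rack, either way round below 0.15 rad and angle between slim4's own z axis and vertical below 0.1 rad) or (horizontal distance between slim4 and rack_hole1 below 0.008 m and z of slim4 in the frame of rack_hole1 below -0.034 m and angle between the y axis of slim4 and the y axis of rack, either way round below 0.15 rad and angle between slim4's own z axis and vertical below 0.1 rad) or (horizontal distance between slim4 and rack_hole2 below 0.008 m and z of slim4 in the frame of rack_hole2 below -0.034 m and angle between the y axis of slim4 and the y axis of rack, either way round below 0.15 rad and angle between slim4's own z axis and vertical below 0.1 rad) or (horizontal distance between slim4 and rack_hole3 below 0.008 m and z of slim4 in the frame of rack_hole3 below -0.034 m and angle between the y axis of slim4 and the y axis of rack, either way round below 0.15 rad and angle between slim4's own z axis and vertical below 0.1 rad))), for 0.3 s.
2. then the largest box tin stands flat on the middle of the disc (horizontal distance between tin_large and disc_mid below 0.02 m and z of tin_large in the frame of disc_mid below 0.006 m and angle between tin_large's own z axis and vertical below 0.1 rad), for 0.3 s.
At the end, for the whole second after the job is handed in: Slim tins upright in rack slots, 34 mm or more deep; box tins at rest on the disc, larger below smaller, flat, within 20 mm of its middle, within 10 mm of one another's centres, long sides parallel within 0.14 rad (all of step 1 and all of step 2 and linear speed of each of tin_large, tin_medium, tin_small below 0.03 m/s and horizontal distance between each of tin_medium, tin_small and disc_mid below 0.02 m and angle between each of tin_medium, tin_small's own z axis and vertical below 0.1 rad and horizontal distance between tin_large and tin_medium below 0.01 m and angle between the y axis of tin_large and the y axis of tin_medium, either way round below 0.14 rad and z of each of tin_medium, tin_small in the frame of tin_large above 0.055 m and horizontal distance between each of tin_medium, tin_large and tin_small below 0.01 m and angle between the y axis of each of tin_medium, tin_large and the y axis of tin_small, either way round below 0.14 rad and z of tin_small in the frame of tin_medium above 0.045 m); the robot touches nothing.
It fails at once if a slim tin topples (leans more than 60 degrees) (angle between any of slim1, slim2, slim3, slim4's own z axis and vertical above 1.05 rad).
It fails at once if the pitcher, mug or jar is moved more than 30 mm or tipped over (distance of any of pitcher, cup, shaker from where it was at the start of the episode above 0.03 m or angle between any of pitcher, cup, shaker's own z axis and vertical above 0.6 rad).
Of slim1, slim2, slim3, slim4 only 3 to 4 are there at a start; the rules pass over those that are not, and their reading is None.
Of tin_medium, tin_small only 1 to 2 are there at a start; the rules pass over those that are not, and their reading is None.
At some moment in a run one of tin_large may be knocked a few centimetres aside while the robot is not near it.
It also fails if it takes over 210 s, if anything falls off the work surface, if the arm or the gripper's body presses on something with over 40 N, if the wrist force passes 120 N, or if a joint passes its speed limit or range.

ROBOT

A 7-joint arm with a two-finger parallel gripper is mounted at the origin on the work surface. World frame = base frame: x ahead of the robot, y to its left, z up, the work surface at z = 0. Lengths are in m, angles in rad, forces in N, time in s.
With the tool pointing down it reaches from about 0.4 to 0.875 m from the base axis. Payload 6.5 kg.
Tool frame: the origin (TCP) lies midway between the tips of the shut fingers; the grasp point (between the pads) lies 19 mm behind it; z points along the fingers, x is the direction in which the jaws open and shut, and the axes are right-handed (so a half turn about z gives the same grasp; the last joint's range is limited). The gripper opens to 88 mm and grips with 3 to 60 N. Pads are 18 mm wide; open, the fingers measure 123 mm over their backs; the gripper's body (75 mm by 187 mm) begins 45 mm behind the grasp point.
Start: joints at [-1.193, 0.536, -0.004, 1.538, 0.003, 1.067, -0.071], TCP at [0.279, 0.587, 0.239] pointing down, gripper open.
Joint ranges: [-2.7, 2.7], [-0.37, 2.16], [-1.27, 1.26], [0.24, 2.4], [-1.31, 4.45], [0.19, 1.91], [-2.76, 2.76]. Speed limits (rad/s): [2.39, 2.39, 3.14, 3.14, 3.14, 3.14, 3.14].

INTERFACE

Orientations are given as a unit quaternion [x, y, z, w].
In Python, from bench import manip gives the robot as it stands. Calls block until the motion is done:
- manip.movep(position, orientation): joint-space move of the TCP to a pose.
- manip.servo_line(position, ori=None, feed=0.15): straight line of the TCP; ori=None keeps the orientation; feed is the mean speed in m/s.
- manip.move_joints(angles): joint-space move.
- manip.gripper_to(opening): finger opening in m; the grip force is fixed at half the most; returns when the fingers have stopped.
- manip.sleep(seconds).
- manip.inverse_kinematics(position, orientation): joint angles nearest the present ones, or None.
- manip.grab_frame(name): name is "scene" or "top" or "wrist"; returns a dict with "frame" (400x640x3 uint8, red, green, blue), "z_map" (400x640 float32, m along the optical axis (not along the pixel's ray), 0 where there is no reading), "fx", "fy", "cx", "cy" (pixels), "rvec" (rotation vector, rad) and "tvec" (3), from world to camera coordinates, as OpenCV has them. Camera axes: x right, y down, z forward; pixel columns grow to the right and rows downward; lengths in m; the calibration is good to about 2 mm. A picture is of the moment at which its call begins.
A pose or a line that the arm cannot do raises manip.MotionError and nothing moves.
- manip.finish_job(): hands the job in, once; it reports no verdict.
Readings, each from a call of its own:
- manip.read_time(): time.
- manip.read_qpos(): joint angles.
- manip.read_qvel(): joint speeds.
- manip.read_tau(): joint torques, N m.
- manip.read_tcp_pos(): TCP position.
- manip.read_tcp_rot(): TCP orientation.
- manip.read_ft_force(): force on the tool from outside, world axes, zero at the start.
- manip.read_moment(): the same for the moment, N m.
- manip.read_finger_gap(): finger opening in m.
Only numpy, scipy, OpenCV 4.12 (cv2) and the standard library are available. Lean on these libraries where they do the work, as an engineer would, in place of code of your own. Each camera call takes 0.05 s, during which the arm holds its last target.

## Working session

There is one attempt and no reset: what is moved stays moved. The work goes in short steps, each a Python script; the robot and the scene stay as the last script left them, time stands still between calls to the robot, and variables do not carry over. Pictures are saved under pics/ and viewed, and the job is handed in when it is done.

```bash
ls; mkdir -p pics
python3 - <<'E'
from bench import manip
import cv2, numpy as np
for n in ["scene","top","wrist"]:
    f=manip.grab_frame(n)
    cv2.imwrite(f"pics/{n}0.png",cv2.cvtColor(f["frame"],cv2.COLOR_RGB2BGR))
    np.savez(f"pics/{n}0.npz",**f)
    print(n,f["fx"],f["cx"],f["cy"],f["rvec"],f["tvec"])
print(manip.read_time(),manip.read_tcp_pos(),manip.read_tcp_rot())
E
```

```text
pics
scene 368.19458799097765 320.3324363568529 198.45546861715022 [ 2.07981962  0.89031097 -0.4135655 ] [-0.4507549  -0.20874512  1.4861519 ]
top 426.239075415863 319.25737391340823 206.21077288829272 [ 2.12993453 -2.13408534  0.15803581] [0.03038939 0.59810908 1.30222612]
wrist 340.9918570791654 323.7816459782255 195.45240821687023 [-2.46611988 -1.55789082 -0.20026802] [-0.64945713 -0.03407123  0.38841582]
0.15 [0.27887764 0.58663523 0.23804721] [ 8.45366979e-01  5.34185592e-01 -5.34784906e-04  3.72182705e-04]
```

View pics/scene0.png

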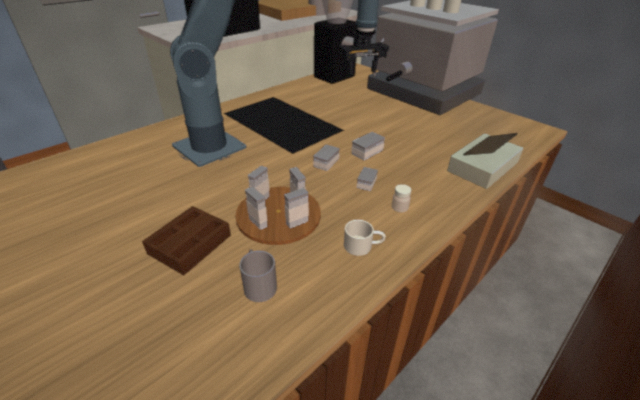

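View pics/top0.png

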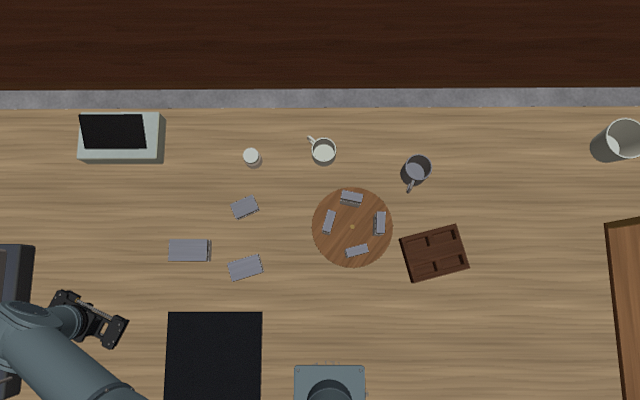

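View pics/wrist0.png

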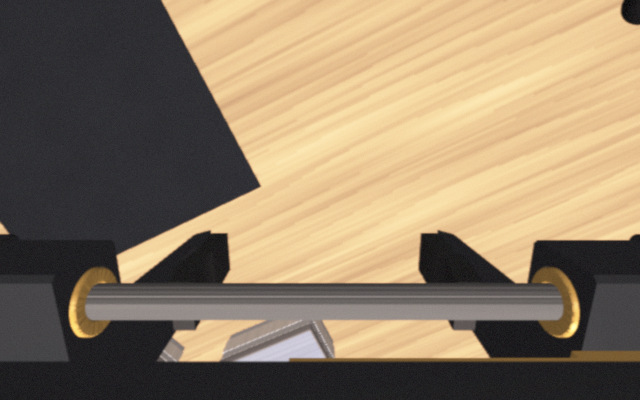

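The pictures show four slim tins on the disc, three box tins on the counter, the rack, and the bystanders. Next I'll localise them from the top depth map.

```bash
cat > h.py <<'E'
import numpy as np, cv2
from scipy import ndimage
def cloud(f):
    z=np.asarray(f["z_map"],float); v,u=np.mgrid[:400,:640]
    P=np.stack([(u-f["cx"])*z/f["fx"],(v-f["cy"])*z/f["fy"],z],-1)
    R=cv2.Rodrigues(np.array(f["rvec"],float))[0]
    return (P-np.array(f["tvec"]))@R, z>0   # R^T (p-t)
def rects(W,ok,zlo,zhi,xy=None,minpix=15):
    m=ok&(W[...,2]>zlo)&(W[...,2]<zhi)
    if xy is not None: m&=(W[...,0]>xy[0])&(W[...,0]<xy[1])&(W[...,1]>xy[2])&(W[...,1]<xy[3])
    L,n=ndimage.label(m); out=[]
    for i in range(1,n+1):
        p=W[L==i]
        if len(p)<minpix: continue
        c,s,a=cv2.minAreaRect((p[:,:2]*1000).astype(np.float32))
        a=np.deg2rad(a)
        if s[0]>s[1]: s=(s[1],s[0]); a+=np.pi/2   # a = direction of short side
        a=(a+np.pi/2)%np.pi-np.pi/2
        out.append((np.r_[p[:,:2].mean(0),np.median(p[:,2])],np.array(c)/1000,s,a,len(p)))
    return out
E
python3 - <<'E'
from h import *
np.set_printoptions(precision=4,suppress=True)
f=dict(np.load("pics/top0.npz"));W,ok=cloud(f)
A=(0.25,0.95,-0.5,0.6)
print("counter z",np.median(W[280:300,280:300,2]), "disc",np.median(W[235:245,325:335,2]))
for lo,hi in((.125,.155),(.034,.07),(.015,.037)):
    print(lo,hi)
    for r in rects(W,ok,lo,hi,A): print(r[0],r[1],np.round(r[2],1),round(r[3],3),r[4])
# disc via pixels z in .02-.04
R=cv2.Rodrigues(f["rvec"])[0]; 
im=cv2.cvtColor(f["frame"],cv2.COLOR_RGB2BGR)
cv2.imwrite("pics/c1.png",cv2.resize(im[180:290,300:480],None,fx=4.4,fy=4.4,interpolation=cv2.INTER_CUBIC))
E
```

```text
counter z -0.0007033105951636081 disc 0.029601120569188344
0.125 0.155
[0.8707 0.5901 0.1274] [0.8709 0.5894] [13.3 20.9] 0.066 26
[ 0.6135 -0.0678  0.1384] [ 0.6144 -0.068 ] [27.2 63.2] -0.214 196
[0.5394 0.0004 0.1391] [0.5399 0.0004] [26.1 63.4] 1.268 194
[ 0.5352 -0.1513  0.1385] [ 0.5352 -0.1516] [26.6 62.1] 1.526 202
[ 0.4539 -0.0806  0.1385] [ 0.454  -0.0807] [25.8 64. ] 0.247 199
0.034 0.07
[0.8225 0.5658 0.066 ] [0.8285 0.5733] [ 53.  160.6] -1.57 624
[0.7866 0.02   0.0572] [0.7828 0.0282] [ 78.9 105. ] -0.248 227
[0.7433 0.2378 0.0477] [0.7478 0.2396] [28.5 53.9] 0.582 80
[ 0.7365 -0.298   0.0524] [ 0.7312 -0.294 ] [32.9 74.4] -0.707 88
[ 0.6946 -0.2459  0.0521] [ 0.6993 -0.2456] [12.5 58.3] -1.175 52
[ 0.6732 -0.2849  0.0511] [ 0.6737 -0.2874] [ 3. 30.] 0.227 18
[0.5986 0.2699 0.0409] [0.5996 0.2702] [53.3 80.4] 0.437 405
[ 0.6019 -0.0688  0.0496] [ 0.6019 -0.0682] [ 1.7 32.1] -0.231 21
[ 0.4502 -0.3293  0.0483] [ 0.4509 -0.3298] [145.1 181.6] 0.257 1931
[ 0.5149 -0.1418  0.0577] [ 0.5164 -0.1407] [15.3 34.1] -1.101 17
[0.4615 0.4358 0.0596] [0.4618 0.4383] [ 65.6 122.6] -
[... 344 characters left out ...]
0.0258] [ 0.7322 -0.3022] [19.5 64.8] -0.898 49
[ 0.6785 -0.2534  0.0266] [ 0.6789 -0.2546] [14.7 40.9] -1.245 32
[ 0.5298 -0.0723  0.0288] [ 0.5361 -0.0751] [255.9 256.8] 1.568 4107
[0.5824 0.2468 0.0236] [0.583  0.2458] [ 1.9 44.4] 0.428 21
[ 0.5096 -0.3951  0.0254] [ 0.5097 -0.3952] [ 2.4 30.7] -1.258 24
[ 0.4859 -0.3122  0.0263] [ 0.4876 -0.3117] [ 1.8 30.8] -1.312 19
[0.4455 0.406  0.0239] [0.4353 0.4237] [ 58.4 134.9] 0.514 80
[ 0.4486 -0.2375  0.027 ] [ 0.4497 -0.2375] [ 2.2 48.1] -1.328 22
[ 0.4301 -0.4157  0.0256] [ 0.4307 -0.4152] [ 3.5 28.3] -1.388 23
[ 0.4079 -0.2484  0.0258] [ 0.4073 -0.2484] [ 2.2 31.9] -1.336 16
[ 0.4097 -0.3318  0.027 ] [ 0.4092 -0.3322] [ 2.5 28.9] -1.312 18
```

View pics/c1.png

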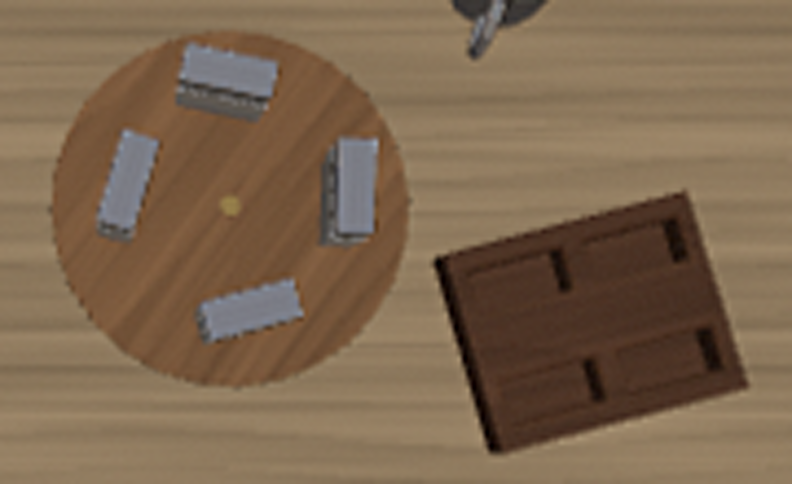

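The depth fits match the nominal sizes to within about 2 mm. I'll check IK, then pick the first tin.

```bash
cat >> h.py <<'E'
from bench import manip
np.set_printoptions(precision=4,suppress=True)
def q(a): # jaws along angle a, tool down
    return np.array([np.cos(a/2),np.sin(a/2),0,0])
def best(p,a):
    "choose a or a+pi keeping joint 7 (and others) mid-range, near present"
    qn=np.array(manip.read_qpos()); b=None
    for k in (-2,-1,0,1,2):
        if k in(-2,2): continue
        j=manip.inverse_kinematics(list(p),list(q(a+k*np.pi)))
        if j is None: continue
        j=np.array(j); c=np.abs(j-qn).max()+ (5 if abs(j[6])>2.6 else 0)
        if b is None or c<b[0]: b=(c,a+k*np.pi,j)
    return b
RACK=np.array([0.4509,-0.3298]); RA=0.257
def hole(i):
    ux=np.array([np.cos(RA),np.sin(RA)]);uy=np.array([-ux[1],ux[0]])
    return RACK+(-.04 if i<2 else .04)*ux+(-.043 if i%2==0 else .043)*uy
def look(n,save=None):
    f=manip.grab_frame(n)
    if save: cv2.imwrite(f"pics/{save}.png",cv2.cvtColor(f["frame"],cv2.COLOR_RGB2BGR))
    return f
def slims(f=None,lo=.125,hi=.155):
    W,ok=cloud(f or look("top")); return [r for r in rects(W,ok,lo,hi,(.35,.72,-.25,.1),60)]
E
python3 - <<'E'
from h import *
for p,a in [((.6144,-.068),-.214),((.54,0),1.268),((.535,-.1515),1.526),((.454,-.0807),.247)]+[(hole(i),RA) for i in range(4)]+[((.5355,-.0745),.4),((.5355,-.0745),1.57),((.4618,.4375),0),((.4065,.2613),.305),((.5996,.2702),.437)]:
    for z in(.25,.08):
        b=best([*p,z],a); print(p,z,b and (b[1],b[2]))
E
```

```text
(0.6144, -0.068) 0.25 (-0.214, array([-0.3838,  0.5265,  0.6016,  1.6433, -0.3293,  1.0749,  0.099 ]))
(0.6144, -0.068) 0.08 (-0.214, array([-0.3144,  0.7435,  0.5048,  1.7492, -0.4863,  0.7761,  0.2187]))
(0.54, 0) 0.25 (1.268, array([-0.3445,  0.3441,  0.3276,  1.8356, -0.1309,  0.9828,  1.306 ]))
(0.54, 0) 0.08 (1.268, array([-0.1853,  0.5853,  0.1319,  1.9412, -0.1249,  0.6228,  1.2946]))
(0.535, -0.1515) 0.25 (-1.615592653589793, array([-0.5415,  0.5485,  1.0302,  1.82  , -0.5313,  1.081 , -0.9296]))
(0.535, -0.1515) 0.08 (4.667592653589793, array([-0.2435,  0.6857,  0.5941,  1.9196, -0.5741,  0.7111, -0.9217]))
(0.454, -0.0807) 0.25 (0.247, array([-0.4707,  0.2211,  0.6358,  2.0349, -0.1627,  0.9342,  0.4977]))
(0.454, -0.0807) 0.08 (0.247, array([-0.2101,  0.5114,  0.3551,  2.1477, -0.3403,  0.5351,  0.6452]))
[ 0.4231 -0.3816] 0.25 (0.257, array([ 0.0916,  0.4744,  0.7641,  1.7777, -0.3751,  1.0408,  1.2509]))
[ 0.4231 -0.3816] 0.08 (-2.884592653589793, array([-0.0621,  0.9601,  1.0834,  1.898 , -1.0454,  0.9913, -1.3652]))
[ 0.4013 -0.2984] 0.25 (0.257, array([-0.0095,  0.31
[... 920 characters left out ...]
(-1.571592653589793, array([-0.3902,  0.6657,  0.5946,  1.9594, -0.5749,  0.6897, -1.0095]))
(0.4618, 0.4375) 0.25 (0.0, array([-1.0293,  0.5116,  0.2867,  1.58  , -0.1583,  1.0729, -0.7016]))
(0.4618, 0.4375) 0.08 (0.0, array([-0.9809,  0.7178,  0.2182,  1.6862, -0.2081,  0.7603, -0.6636]))
(0.4065, 0.2613) 0.25 (0.305, array([-0.8896,  0.2386,  0.2632,  1.9687, -0.076 ,  0.9436, -0.2839]))
(0.4065, 0.2613) 0.08 (0.305, array([-0.8139,  0.5193,  0.1852,  2.0861, -0.1756,  0.5505, -0.1975]))
(0.5996, 0.2702) 0.25 (0.437, array([-0.6516,  0.5462,  0.2366,  1.5157, -0.1373,  1.096 ,  0.0517]))
(0.5996, 0.2702) 0.08 (0.437, array([-0.6098,  0.744 ,  0.1742,  1.622 , -0.166 ,  0.7901,  0.0734]))
```

```bash
cat >> h.py <<'E'
def st(s): print(s,"t%.1f"%manip.read_time(),"tcp",np.array(manip.read_tcp_pos()),"F",np.round(manip.read_ft_force(),1),"gap %.4f"%manip.read_finger_gap())
ZT=.26
def pick_slim(p,a,zg=.091,op=.054):
    b=best([*p,ZT],a); manip.movep([*p,ZT],list(q(b[1])))
    manip.gripper_to(op); manip.servo_line([*p,zg],feed=.15); st("at tin")
    manip.gripper_to(0.0); st("gripped")
    manip.servo_line([*p,ZT],feed=.15); st("lifted")
def over(i):
    p=hole(i); b=best([*p,ZT],RA); manip.movep([*p,ZT],list(q(b[1]))); return p
E
python3 - <<'E'
from h import *
b=best([.454,-.0807,ZT],.247)
manip.movep([.454,-.0807,ZT],list(q(b[1]))); st("above")
manip.gripper_to(.054)
f=look("wrist","w1")
manip.servo_line([.454,-.0807,.091],feed=.15); st("at")
look("scene","s1")
E
```

```text
above t2.6 tcp [ 0.4544 -0.0797  0.2599] F [-0.2 -0.4 -0.2] gap 0.0885
at t4.6 tcp [ 0.4546 -0.0808  0.0916] F [ 0.5  0.3 -0.5] gap 0.0540
```

View pics/w1.png

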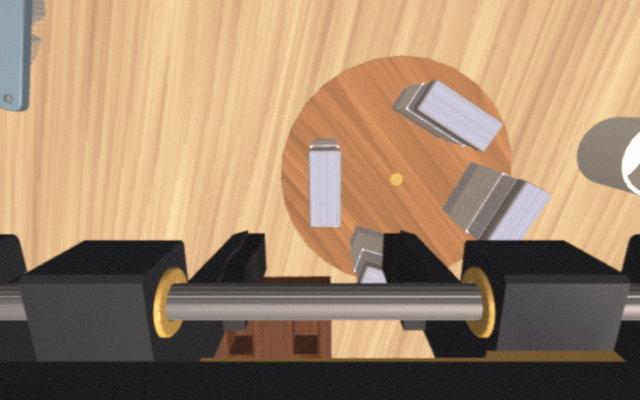

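View pics/s1.png

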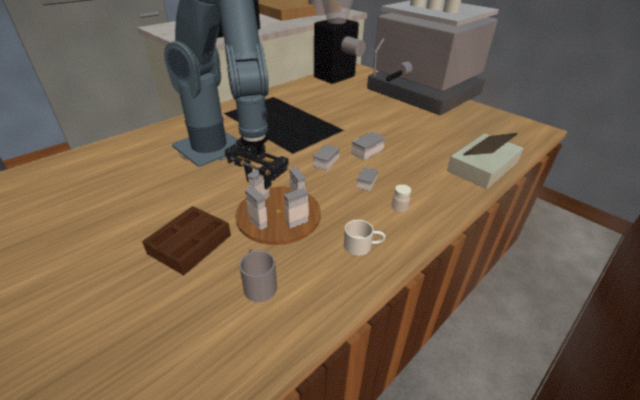

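The wrist view shows the tin (u≈325) midway between the fingers, with the jaws around it. The scene view shows the gripper over the near tin. Gripping now.

Run:
```python
from h import *
manip.gripper_to(0.0); st("grip")
manip.servo_line([.454,-.0807,ZT],feed=.15); st("lift")
look("top","t1a")
over(0); st("over0")
f=look("wrist","w2"); look("scene","s2"); f=look("top","t2"); np.savez("pics/t2.npz",**f)
```

```text
grip t5.2 tcp [ 0.4541 -0.0807  0.0911] F [0.4 0.4 1.7] gap 0.0259
lift t6.4 tcp [ 0.4534 -0.0806  0.2592] F [ 0.2  0.6 -2.5] gap 0.0260
over0 t7.7 tcp [ 0.424  -0.38    0.2596] F [ 0.7 -0.2 -1. ] gap 0.0260
```

View pics/w2.png

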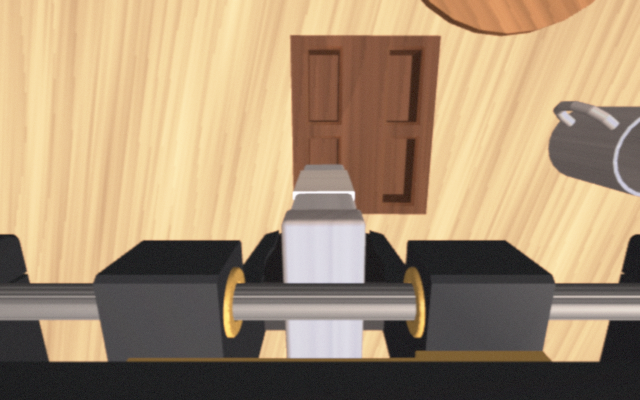

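View pics/t2.png

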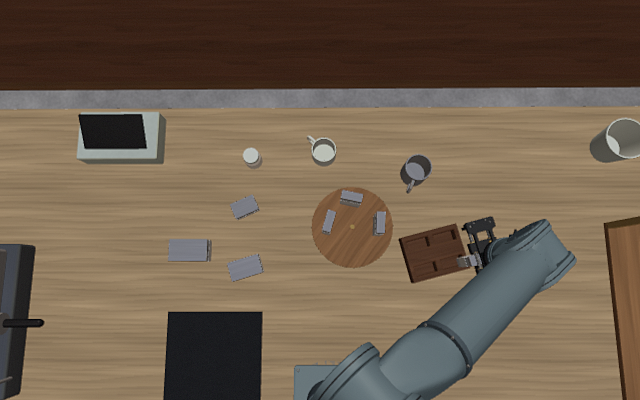

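View pics/s2.png

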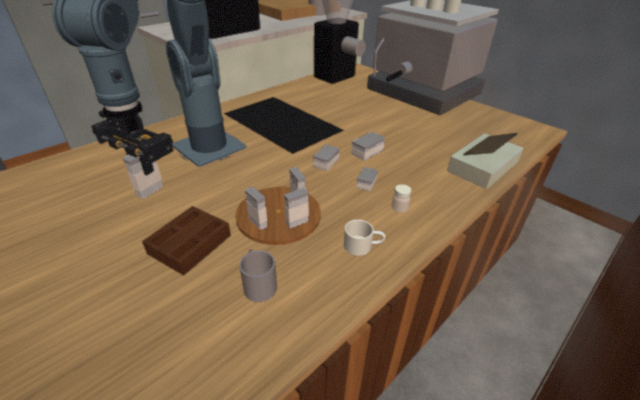

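Tin held upright and level. In the wrist view the rack's left slot column (u≈308–342) lines up with the tin's centre (u≈324). The other tins haven't moved. I'll cross-check the rack with wrist depth and insert.

```bash
cat >> h.py <<'E'
def wrist_rack():
    W,ok=cloud(look("wrist"))
    for r in rects(W,ok,.035,.075,(.3,.65,-.5,-.15),300): print("wrist rack",r[1],np.round(r[2],1),round(r[3],4),r[4])
def insert(i,ztgt=.071):
    p=hole(i)
    for z in (.135,.115,.105,.095,.085,.075,ztgt):
        manip.servo_line([*p,z],feed=.12 if z>.13 else .05)
        F=np.array(manip.read_ft_force()); print("z%.3f"%z,np.array(manip.read_tcp_pos()),np.round(F,1))
        if F[2]>18 or np.abs(F[:2]).max()>18: print("STOP"); return False
    return True
def release(i,op=.05):
    p=hole(i); manip.gripper_to(op); st("released"); manip.servo_line([*p,ZT],feed=.2); st("up")
E
python3 - <<'E'
from h import *
wrist_rack()
print(insert(0))
look("scene","s3")
E
```

```text
wrist rack [ 0.4509 -0.3293] [145.4 180. ] 0.2546 16128
wrist rack [ 0.6453 -0.2536] [10.4 11.7] 1.334 353
z0.135 [ 0.4235 -0.382   0.1357] [-0.3  0.1 -1.7]
z0.115 [ 0.423  -0.3815  0.1148] [ 0.5 -0.8 -2.1]
z0.105 [ 0.4229 -0.3814  0.1046] [-0.8 -0.7 -0.6]
z0.095 [ 0.4229 -0.3813  0.0946] [ 0.4 -0.3 -2. ]
z0.085 [ 0.4229 -0.3814  0.0846] [-0.1 -0.  -0.8]
z0.075 [ 0.4229 -0.3814  0.0746] [ 0.6 -0.5 -0.8]
z0.071 [ 0.4235 -0.3819  0.0711] [ 1.2  0.1 -0.4]
True
```

Insertion met no contact forces, and the rack estimates agree to within 0.5 mm. I'll release and re-measure the disc.

Run:
```python
from h import *
release(0)
f=look("top","t3"); W,ok=cloud(f)
for r in rects(W,ok,.1,.155,(.35,.72,-.45,.1),60): print(r[0],r[1],np.round(r[2],1),round(r[3],3))
f=look("top"); print([ (r[1],round(r[3],3)) for r in slims(f)])
```

```text
released t11.8 tcp [ 0.4231 -0.3815  0.071 ] F [0.5 0.1 0.1] gap 0.0501
up t12.9 tcp [ 0.4227 -0.3809  0.2589] F [-0.5  0.6 -0.7] gap 0.0499
[ 0.6122 -0.0675  0.1379] [ 0.6145 -0.0682] [27.1 63.4] -0.203
[0.5386 0.0008 0.1387] [0.5401 0.0004] [26.  63.5] 1.284
[ 0.5344 -0.1503  0.1383] [ 0.5357 -0.1518] [26.3 62.9] 1.512
[ 0.4226 -0.3795  0.1181] [ 0.4226 -0.3808] [26.1 63.7] 0.264
[(array([ 0.6142, -0.0681]), np.float64(-0.207)), (array([0.5402, 0.0003]), np.float64(1.274)), (array([ 0.5356, -0.1517]), np.float64(1.496))]
```

View pics/t3.png

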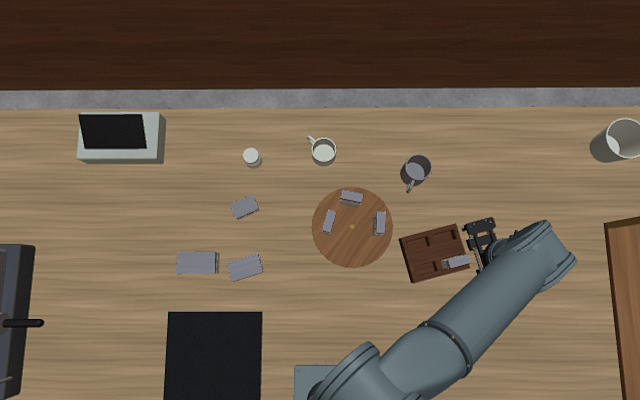

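The first tin is seated: its top is at 0.118, 0.5 mm from the slot centre. tin_large has been knocked from u≈190 to 197, so I'll measure it again later. Next tin goes into slot 2.

Run:
```python
from h import *
p,a=(.5356,-.1517),1.505
pick_slim(p,a)
over(2); look("wrist","w4"); st("over2")
if insert(2): release(2)
f=look("top","t4"); W,ok=cloud(f)
for r in rects(W,ok,.1,.155,(.35,.72,-.45,.1),60): print(r[0],r[1],np.round(r[2],1),round(r[3],3))
f=look("top"); print([ (r[1],round(r[3],3)) for r in slims(f)])
```

```text
at tin t15.6 tcp [ 0.5362 -0.1519  0.0918] F [ 0.4 -0.8  0.2] gap 0.0542
gripped t16.1 tcp [ 0.5358 -0.1517  0.0912] F [-0.7  0.5  3.8] gap 0.0262
lifted t17.4 tcp [ 0.535  -0.1515  0.2591] F [ 0.6 -0.6 -2. ] gap 0.0256
over2 t18.3 tcp [ 0.5016 -0.359   0.2593] F [ 0.4  0.2 -2.2] gap 0.0259
z0.135 [ 0.501  -0.3617  0.1358] [ 0.1  0.3 -1.5]
z0.115 [ 0.5004 -0.3612  0.1148] [-0.6  0.4 -1.4]
z0.105 [ 0.5003 -0.3611  0.1046] [-0.1  0.4 -0.8]
z0.095 [ 0.5003 -0.361   0.0946] [-0.4 -0.7 -1.6]
z0.085 [ 0.5002 -0.361   0.0846] [ 0.6  0.4 -2. ]
z0.075 [ 0.5003 -0.361   0.0746] [ 0.1 -0.6 -0.6]
z0.071 [ 0.5009 -0.3617  0.0712] [ 0.7 -1.6  0.8]
released t22.2 tcp [ 0.5005 -0.3612  0.071 ] F [0.8 0.1 1.3] gap 0.0498
up t23.3 tcp [ 0.5    -0.3606  0.2588] F [-0.   1.2 -1.7] gap 0.0499
[ 0.612  -0.0675  0.1381] [ 0.6142 -0.0682] [26.3 63.3] -0.211
[0.5388 0.0006 0.1385] [0.5401 0.0003] [25.8 63.4] 1.279
[ 0.5003 -0.3609  0.118 ] [ 0.5004 -0.3619] [25.8 65. ] 0.258
[(array([ 0.6143, -0.0682]), np.float64(-0.212)), (array([0.5401, 0.0003]), np.float64(1.279))]
```

View pics/t4.png

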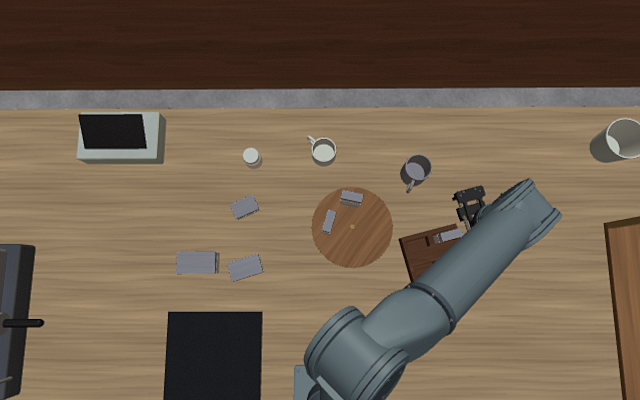

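Slot 2 is filled and the disc has stayed put. Now the remaining two tins.

Run:
```python
from h import *
pick_slim((.6143,-.0681),-.212)
over(3); st("over3")
if insert(3):
    release(3)
    f=look("top","t5"); r=slims(f); print([(x[0],x[1],round(x[3],3)) for x in r])
```

```text
at tin t26.1 tcp [ 0.615  -0.0683  0.0919] F [-0.3 -0.9 -0.2] gap 0.0541
gripped t26.7 tcp [ 0.6144 -0.0681  0.0912] F [-0.2  0.2  1.7] gap 0.0255
lifted t28.0 tcp [ 0.6137 -0.0679  0.259 ] F [ 0.3  0.2 -1.5] gap 0.0258
over3 t28.9 tcp [ 0.4796 -0.2769  0.2596] F [-0.   0.8 -1.3] gap 0.0260
z0.135 [ 0.4792 -0.2784  0.1357] [-0.5  0.1 -2.3]
z0.115 [ 0.4785 -0.2781  0.1148] [-0.7 -0.2 -2. ]
z0.105 [ 0.4784 -0.2779  0.1046] [-0.7 -0.1 -1.7]
z0.095 [ 0.4784 -0.2779  0.0946] [-0.3  0.4 -2. ]
z0.085 [ 0.4784 -0.2779  0.0846] [-0.1  1.4 -1.9]
z0.075 [ 0.4784 -0.2779  0.0746] [ 0.5 -0.2 -1.3]
z0.071 [ 0.4791 -0.2784  0.0711] [ 0.6 -1.1 -1.2]
released t32.9 tcp [ 0.4787 -0.278   0.071 ] F [-0.9 -0.4 -0.6] gap 0.0500
up t34.0 tcp [ 0.4781 -0.2775  0.259 ] F [-0.4 -0.2 -0.1] gap 0.0500
[(array([0.5394, 0.0004, 0.1391]), array([0.5401, 0.0003]), np.float64(1.273))]
```

View pics/t5.png

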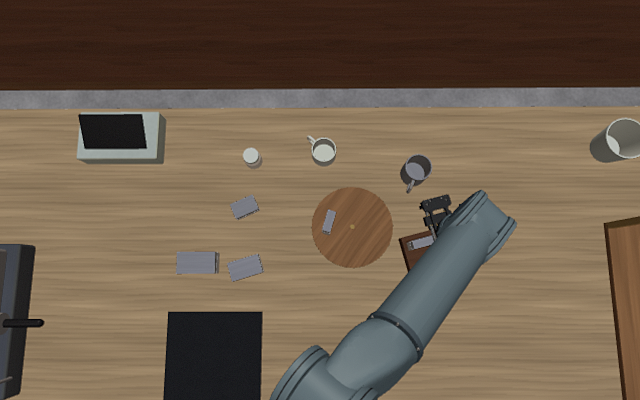

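Run:
```python
from h import *
pick_slim((.5401,.0003),1.275)
over(1); st("over1")
if insert(1):
    release(1)
    # back off toward the box tins' approach, out of the view of rack
    b=best([.53,.1,.3],.3); manip.movep([.53,.1,.3],list(q(b[1]))); st("away")
    f=look("top","t6"); W,ok=cloud(f)
    for r in rects(W,ok,.1,.14,(.35,.6,-.45,-.2),60): print(r[0],r[1],np.round(r[2],1),round(r[3],3))
    for r in rects(W,ok,.034,.07,(.35,.7,.1,.55),60): print(r[0],r[1],np.round(r[2],1),round(r[3],3))
    print([hole(i) for i in range(4)])
```

```text
at tin t36.7 tcp [0.5408 0.0003 0.0917] F [ 0.2 -0.1  0.2] gap 0.0542
gripped t37.2 tcp [0.5403 0.0004 0.0912] F [-0.8  0.4  1.9] gap 0.0256
lifted t38.5 tcp [0.5395 0.0003 0.2591] F [-0.2 -0.9 -2.6] gap 0.0261
over1 t39.7 tcp [ 0.4026 -0.297   0.2598] F [-0.   0.2 -1.8] gap 0.0258
z0.135 [ 0.4017 -0.2987  0.1356] [-0.2 -0.1 -2.1]
z0.115 [ 0.4011 -0.2984  0.1148] [ 0.8  0.1 -1.2]
z0.105 [ 0.401  -0.2983  0.1047] [-0.2 -0.2 -1.2]
z0.095 [ 0.401  -0.2983  0.0946] [-0.6 -0.  -1.7]
z0.085 [ 0.401  -0.2983  0.0847] [ 0.  -0.2 -1.3]
z0.075 [ 0.401  -0.2982  0.0747] [ 0.1  0.3 -1.7]
z0.071 [ 0.4016 -0.2988  0.0711] [-0.5 -0.6  0.7]
released t43.6 tcp [ 0.4013 -0.2984  0.071 ] F [ 0.8 -0.  -0.5] gap 0.0500
up t44.7 tcp [ 0.4008 -0.2978  0.2591] F [-0.6  0.   0.4] gap 0.0498
away t46.3 tcp [0.53   0.0983 0.3   ] F [-0.  -0.5 -0.6] gap 0.0500
[ 0.5002 -0.3608  0.118 ] [ 0.5007 -0.3626] [25.9 66. ] 0.257
[ 0.4782 -0.2769  0.1182] [ 0.4785 -0.2782] [25.8 64.6] 0.257
[ 0.4227 -0.3798  0.1181] [ 0.423  -0.3815] [25.9 64.5] 0.262
[ 0.4012 -0.2976  0.1184] [ 0.4012 -0.2985] [25.9 62.9] 0.258
[0.594  0.2889 0.0416] [0.5946 0.2815] [51.  53.8] 0.452
[0.4215 0.4091 0.0593] [0.4222 0.4119] [ 65.6 122.2] -0.001
[0.4072 0.3057 0.0491] [0.4031 0.3025] [20.3 41.8] -1.297
[array([ 0.4231, -0.3816]), array([ 0.4013, -0.2984]), array([ 0.5005, -0.3612]), array([ 0.4787, -0.278 ])]
```

View pics/t6.png

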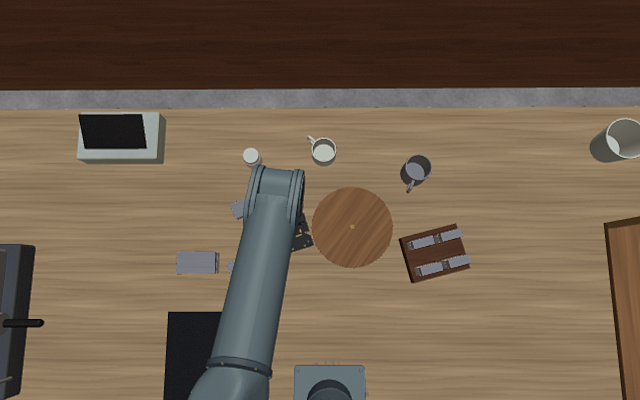

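All four slim tins are seated: tops at about 0.118 and centres within 1.5 mm of the slots. Next I'll find the disc middle from the brass dot (≈352,227) and pick the large tin at its new spot.

```bash
cat >> h.py <<'E'
def ray(f,u,v,z):
    R=cv2.Rodrigues(np.array(f["rvec"],float))[0]; d=R.T@np.array([(u-f["cx"])/f["fx"],(v-f["cy"])/f["fy"],1]); o=-R.T@np.array(f["tvec"]); s=(z-o[2])/d[2]; return o+s*d
E
python3 - <<'E'
from h import *
f=look("top"); W,ok=cloud(f); im=f["frame"].astype(int)
sub=im[215:240,340:365]; s=sub[...,1]-0.6*sub[...,0]; 
y,x=np.unravel_index(s.argmax(),s.shape); w=np.clip(s-np.percentile(s,97),0,None); yy,xx=np.mgrid[:25,:25]
u,v=340+(xx*w).sum()/w.sum(),215+(yy*w).sum()/w.sum(); print("dot",340+x,215+y,u,v,ray(f,u,v,.03))
m=ok&(W[...,2]>.024)&(W[...,2]<.036)&(np.hypot(W[...,0]-.536,W[...,1]+.075)<.16)
c,r=cv2.minEnclosingCircle((W[m][:,:2]*1000).astype(np.float32)); print("disc",c,r)
for r in rects(W,ok,.052,.07,(.35,.7,.3,.55),60): print(r[0],r[1],np.round(r[2],1),round(r[3],3))
E
```

```text
dot 351 225 351.8278521599723 226.23497551886996 [ 0.5362 -0.0742  0.03  ]
disc (532.3040771484375, -88.87601470947266) 143.34896850585938
[0.4214 0.411  0.0594] [0.4217 0.4123] [ 64.6 122.5] -0.001
```

```bash
cat >> h.py <<'E'
MID=np.array([.536,-.0747])
def wbox(lo,hi,xy,n=300,save=None):
    W,ok=cloud(look("wrist",save)); o=rects(W,ok,lo,hi,xy,n)
    for r in o: print("wrist",r[0],r[1],np.round(r[2],1),round(r[3],4),r[4])
    return o
E
python3 - <<'E'
from h import *
p=[.4217,.4115]; b=best([*p,.2],0.0); manip.movep([*p,.24],list(q(b[1]))); manip.gripper_to(.088); st("above")
wbox(.03,.07,(.3,.7,.2,.6),save="w7")
E
```

```text
above t48.4 tcp [0.4216 0.4115 0.24  ] F [ 0.6 -0.2  0.2] gap 0.0878
wrist [0.4211 0.4159 0.0597] [0.4212 0.4128] [ 68.3 119.3] 0.0001 8385
wrist [0.3978 0.3034 0.0493] [0.3957 0.2952] [33.  60.4] -1.2812 1318
wrist [0.4135 0.2297 0.0496] [0.4149 0.2328] [38.1 60.8] -1.2978 1203
```

View pics/w7.png

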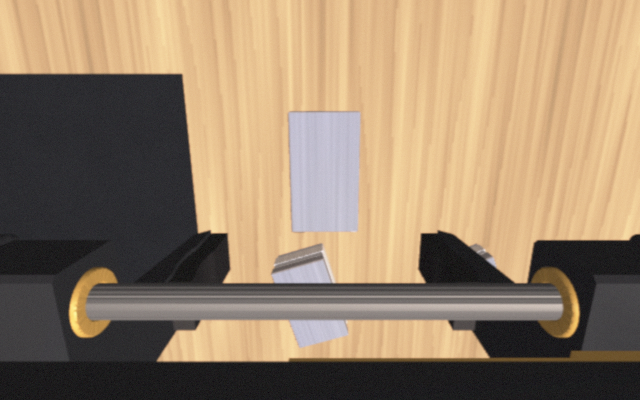

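Wrist depth gives the large tin as 68.3×119.3 mm at (0.4212, 0.4127), angle 0. Picking and placing it.

Run:
```python
from h import *
p=[.4212,.4127]
manip.servo_line([*p,.05]); manip.servo_line([*p,.018],feed=.06); st("at")
manip.gripper_to(0); st("grip"); manip.servo_line([*p,.2]); st("lift")
b=best([*MID,.2],.3); print(b[1]); manip.movep([*MID,.2],list(q(b[1]))); look("scene","s8"); st("over")
manip.servo_line([*MID,.07]); 
for z in (.055,.0485):
    manip.servo_line([*MID,z],feed=.04); st("z")
```

```text
at t50.5 tcp [0.4214 0.4126 0.0179] F [ 1.  -0.3  0.6] gap 0.0878
grip t50.9 tcp [0.4215 0.4129 0.0183] F [-0.1  0.6  0.9] gap 0.0678
lift t52.3 tcp [0.4207 0.4124 0.1991] F [-0.1 -0.  -2.2] gap 0.0678
0.3
over t54.2 tcp [ 0.5363 -0.0734  0.1998] F [-0.   0.6 -3.1] gap 0.0676
z t55.7 tcp [ 0.5359 -0.0747  0.0548] F [-0.  -0.1 -3.1] gap 0.0680
z t56.0 tcp [ 0.5359 -0.0747  0.0483] F [-0.4 -0.  -3.3] gap 0.0676
```

View pics/s8.png

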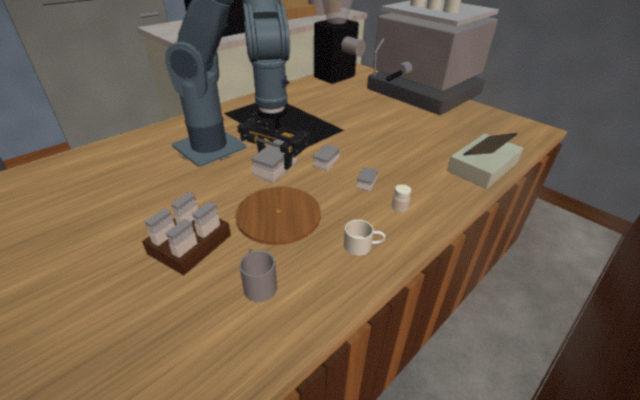

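Run:
```python
from h import *
manip.servo_line([*MID,.0477],feed=.03); st("down")
manip.gripper_to(.088); st("rel"); manip.servo_line([*MID,.26],feed=.2)
# hover so that wrist camera sees the stack, then go to medium
wbox(.075,.1,(.4,.7,-.25,.1),save="w9")
p=[.4065,.2613]; b=best([*p,.24],.305); manip.movep([*p,.24],list(q(b[1]))); st("above medium")
wbox(.035,.055,(.3,.55,.15,.4),save="w10")
f=look("top","t10"); W,ok=cloud(f)
for r in rects(W,ok,.075,.1,(.4,.7,-.25,.1),60): print("top",r[0],r[1],np.round(r[2],1),round(r[3],4))
```

```text
down t56.3 tcp [ 0.5359 -0.0747  0.0482] F [-3.3  1.2  6.6] gap 0.0678
rel t56.8 tcp [ 0.536  -0.0747  0.0477] F [ 0.5  0.4 -1. ] gap 0.0882
wrist [ 0.5343 -0.0717  0.0897] [ 0.5353 -0.0748] [ 68.2 119.9] 0.3004 8942
above medium t59.4 tcp [0.4073 0.2603 0.2402] F [-0.4 -1.  -0.9] gap 0.0880
wrist [0.4051 0.2644 0.0497] [0.4058 0.2622] [ 60.1 100.1] 0.3 5879
top [ 0.5349 -0.075   0.0887] [ 0.5354 -0.0751] [ 68.  119.6] 0.3021
```

View pics/t10.png

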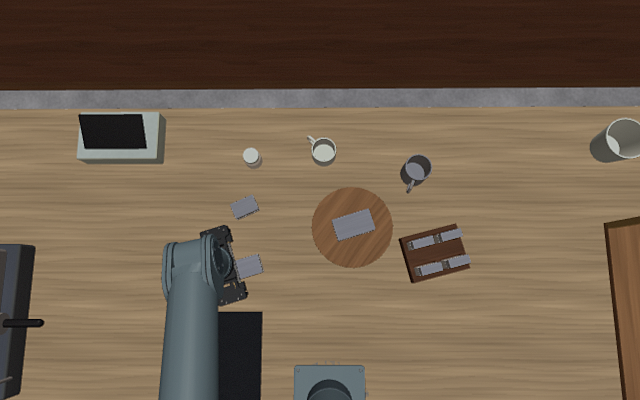

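View pics/w10.png

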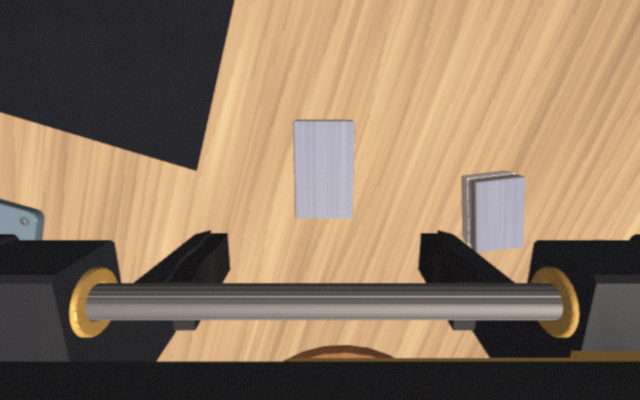

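The large tin is at (0.5354, −0.075), yaw 0.30, flat, and the disc is still. Now the medium tin.

```bash
cat >> h.py <<'E'
def stack(src,sa,dst,da,zb,g=.016,zt=.26):
    manip.movep([*src,.2],list(q(best([*src,.2],sa)[1]))); manip.servo_line([*src,.05]); manip.servo_line([*src,g],feed=.06); st("at")
    manip.gripper_to(0); st("grip"); manip.servo_line([*src,zt]); st("lift")
    manip.movep([*dst,zt],list(q(best([*dst,zt],da)[1]))); manip.servo_line([*dst,zb+g+.02]); manip.servo_line([*dst,zb+g+.001],feed=.03); st("near")
    for k in range(4):
        if np.array(manip.read_ft_force())[2]>3: break
        manip.servo_line([*dst,zb+g-.0003-.0005*k],feed=.02); st("down")
        if np.array(manip.read_ft_force())[2]>1: break
        if k==1: break
    manip.gripper_to(.088); st("rel"); manip.servo_line([*dst,zb+g+.14],feed=.2)
E
python3 - <<'E'
from h import *
stack([.4058,.2622],.30,[.5354,-.0750],.301,.09)
p=[.5990,.2705]; manip.movep([*p,.26],list(q(best([*p,.26],.437)[1]))); st("above small")
wbox(.03,.05,(.45,.75,.15,.4),200,save="w11")
f=look("top","t11"); W,ok=cloud(f)
for lo,hi in((.125,.15),(.075,.1)):
  for r in rects(W,ok,lo,hi,(.4,.7,-.25,.1),20): print("top",r[0],r[1],np.round(r[2],1),round(r[3],4))
E
```

```text
at t61.6 tcp [0.4059 0.262  0.0159] F [ 0.9 -1.1  0.4] gap 0.0882
grip t62.2 tcp [0.4059 0.2623 0.0161] F [0.1 0.  3.4] gap 0.0600
lift t63.9 tcp [0.4054 0.2619 0.2594] F [-0.1 -0.  -2.8] gap 0.0597
near t67.1 tcp [ 0.5355 -0.0751  0.107 ] F [ 0.7  0.5 -2.5] gap 0.0598
down t67.4 tcp [ 0.5357 -0.0752  0.1062] F [-0.9  0.7  4.2] gap 0.0597
rel t67.9 tcp [ 0.5354 -0.075   0.1057] F [ 0.4 -0.4  0.5] gap 0.0878
above small t70.1 tcp [0.5995 0.2679 0.2602] F [-0.1  0.3 -0.7] gap 0.0881
wrist [0.5983 0.2727 0.0417] [0.5989 0.2714] [52.  79.2] 0.4263 3484
wrist [0.7373 0.2592 0.0415] [0.7383 0.2523] [14.8 47.9] -0.1996 341
top [ 0.5349 -0.0757  0.1387] [ 0.5354 -0.0758] [60.7 99.9] 0.2974
top [ 0.5141 -0.0543  0.0885] [ 0.5351 -0.0751] [ 67.3 119.7] 0.3028
```

View pics/t11.png

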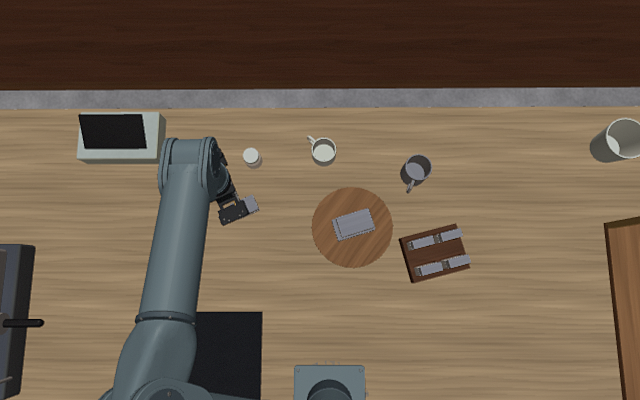

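View pics/w11.png

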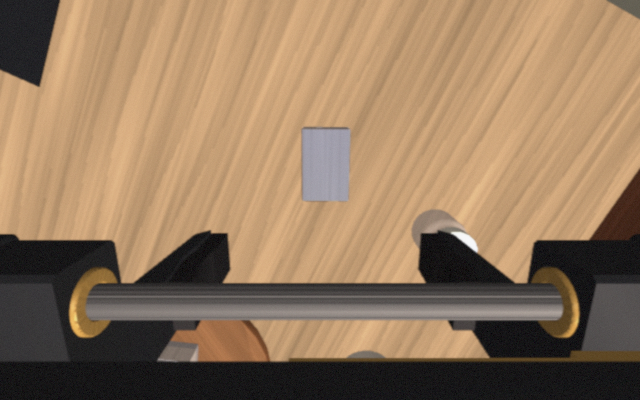

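Medium tin is centred on the large one (<1 mm, yaw 0.297 vs 0.303). Now the small tin.

Run:
```python
from h import *
stack([.5989,.2713],.427,[.5354,-.0753],.300,.14,zt=.29)
manip.movep([.50,.25,.32],list(q(best([.5,.25,.32],.3)[1]))); st("away")
f=look("top","t12"); W,ok=cloud(f); look("scene","s12")
for lo,hi in((.165,.2),(.125,.15),(.075,.1)):
  for r in rects(W,ok,lo,hi,(.4,.7,-.25,.1),20): print("top",r[0],r[1],np.round(r[2],1),round(r[3],4))
for r in rects(W,ok,.1,.14,(.35,.6,-.45,-.2),60): print(r[0],r[1],round(r[3],3))
```

```text
at t72.4 tcp [0.5991 0.2712 0.016 ] F [ 1.   0.5 -0.3] gap 0.0876
grip t73.1 tcp [0.599  0.2713 0.0161] F [ 0.4 -0.2  1.1] gap 0.0517
lift t75.0 tcp [0.5986 0.2713 0.2892] F [ 0.5  0.3 -1.5] gap 0.0512
near t78.1 tcp [ 0.5355 -0.0754  0.157 ] F [ 0.1  0.8 -0.6] gap 0.0516
down t78.3 tcp [ 0.5357 -0.0755  0.1561] F [-0.6 -0.3  2.8] gap 0.0517
rel t79.0 tcp [ 0.5354 -0.0753  0.1557] F [0.  0.5 0.4] gap 0.0880
away t81.1 tcp [0.5004 0.2482 0.3199] F [ 1.5 -0.1 -0. ] gap 0.0882
top [ 0.5348 -0.076   0.1806] [ 0.5355 -0.0766] [52.3 80.2] 0.3048
top [ 0.5224 -0.0657  0.1383] [ 0.5353 -0.0759] [ 60.1 100.1] 0.3034
top [ 0.5143 -0.0548  0.0889] [ 0.5349 -0.0754] [ 66.9 119.7] 0.2992
[ 0.5002 -0.3607  0.1184] [ 0.5005 -0.362 ] 0.259
[ 0.4781 -0.2767  0.1183] [ 0.4785 -0.2781] 0.258
[ 0.4227 -0.3799  0.1179] [ 0.4229 -0.3813] 0.256
[ 0.4012 -0.2977  0.1186] [ 0.4013 -0.2992] 0.26
```

View pics/t12.png

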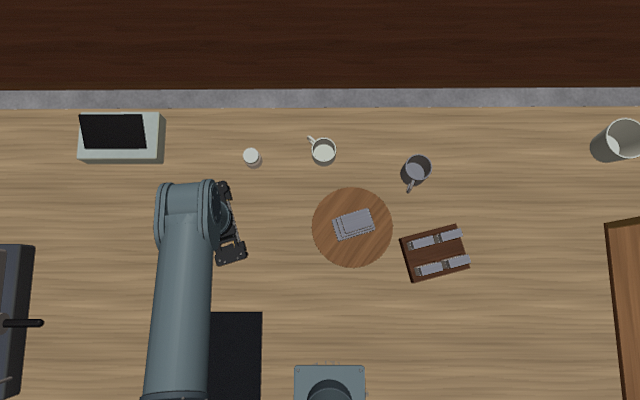

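View pics/s12.png

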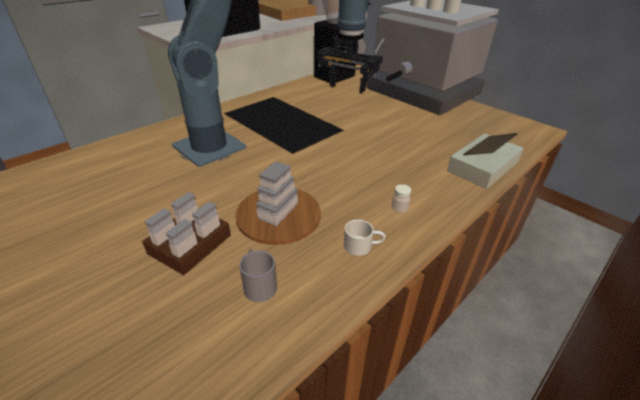

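The pictures show the three-tin column square on the disc (top view ≈353,224), four tins down in the rack, and the bystanders in place. Handing in.

```bash
python3 -c "
from bench import manip
print(manip.read_time()); manip.finish_job()"
```

```text
81.1833
the job is handed in; nothing more can be done
```

The display is changed over and the job was handed in at 81 s of the 210 s allowed. The hand-in reports no verdict, so these are my own last checks:

- **Slim tins:** all four stand fully down in their own slots, about 1.5 mm or less off the slot centres and within 0.01 rad of the rack. None toppled.
- **Box tins:** they are stacked large, medium, small on the middle of the disc. Their centres are within about 1.5 mm of each other and about 2 mm of the disc's middle, and their long sides agree within 0.01 rad.
- **Bystanders:** the pitcher, mug and jar look unmoved in the last pictures. I compared them by eye and did not measure them.
- **Contact forces:** the highest force I read was about 7 N, while setting the large tin down.

The large tin was knocked about 4 cm aside early on, so I measured it again before picking it up. No check failed. The camera measurements disagreed by at most about 1–2 mm.

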